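# Hold the spring clip open round a label card and its batten

## Robot

A 6-joint arm with a two-finger parallel gripper is mounted at the origin on the work surface. World frame = base frame: x ahead of the robot, y to its left, z up, the work surface at z = 0. Lengths are in m, angles in rad, forces in N, time in s.
With the tool pointing down it reaches from about 0.3 to 0.825 m from the base axis. Payload 5.4 kg.
Tool frame: the origin (TCP) lies at the very end of the fingers, on their centre line; the grasp point (between the pads) lies 19 mm behind it; z points along the fingers, y is the line along which they close (so a half turn about z gives the same grasp; the last joint's range is limited). The gripper opens to 92 mm and grips with 3 to 60 N. Pads are 20 mm wide; open, the fingers measure 128 mm over their backs; the gripper's body (75 mm by 189 mm) begins 69 mm behind the grasp point.
Start: joints at [-1.462, 0.158, 1.597, -0, 1.386, -0.21], TCP at [0.18, -0.546, 0.215] pointing down, gripper open.
Joint ranges: [-2.91, 2.91], [-0.94, 2.29], [0.18, 2.7], [-1.29, 4.43], [0.17, 2.64], [-3, 3]. Speed limits (rad/s): [2.57, 2.57, 3.14, 3.14, 3.14, 3.14].

## Interface

Orientations are given as a rotation vector (axis times angle).
In Python, from workcell import bot gives the robot as it stands. Calls block until the motion is done:
- bot.goto(position, orientation): joint-space move of the TCP to a pose.
- bot.line_to(position, rot=None, max_speed=0.15): straight line of the TCP; rot=None keeps the orientation; max_speed is the mean speed in m/s.
- bot.set_joints(angles): joint-space move.
- bot.set_gripper(opening, newtons=None): opening from 0.0 (shut) to 1.0 (fully open); newtons is the grip in N (None keeps the last); returns when the fingers have stopped.
- bot.hold(seconds).
- bot.inverse_kinematics(position, orientation): joint angles nearest the present ones, or None.
- bot.read_camera(name): name is "scene" or "top" or "wrist"; returns a dict with "pixels" (384x512x3 uint8, blue, green, red), "fx", "fy", "cx", "cy" (pixels), "k1" (the pictures are not rectified: a ray, as slopes to the right and down, at radius r is drawn at 1 + k1 r^2 times it, then the intrinsics apply), "R" (3x3) and "t" (3): a world point X has camera coordinates R X + t. Camera axes: x right, y down, z forward; pixel columns grow to the right and rows downward; lengths in m; the calibration is good to about 2 mm. A picture is of the moment at which its call begins. There is no depth.
A pose or a line that the arm cannot do raises bot.MotionError and nothing moves.
- bot.job_done(): hands the job in; it is judged then, once.
Readings, each from a call of its own:
- bot.current_clock(): time.
- bot.current_joints(): joint angles.
- bot.current_joint_vel(): joint speeds.
- bot.current_effort(): joint torques, N m.
- bot.current_ee_pos(): TCP position.
- bot.current_tool_rot(): TCP orientation.
- bot.current_contact_force(): force on the tool from outside, world axes, zero at the start.
- bot.current_ft_torque(): the same for the moment, N m.
- bot.current_opening(): opening from 0.0 (shut) to 1.0 (fully open).
- bot.current_grip_force(): force on a finger pad.
Only numpy, scipy, OpenCV 4.12 (cv2) and the standard library are available. Lean on these libraries where they do the work, as an engineer would, in place of code of your own. Each camera call takes 0.05 s, during which the arm holds its last target. There are 200 camera calls.

## Task

Push the loose wooden batten flush against the face of the standing label card, leaving it upright on the surface. Then take the spring clip by its two handles, squeeze it wide open and bring it level, at the batten's height, over the free end of the card, so that one jaw is behind the card and the other in front of the batten, both jaws reaching well past the ends of card and batten. Finish while still holding the clip there, off the surface, gaping, touching neither card nor batten, and leave the pot, burner and bowls where they are.

Things in the scene. Friction and masses are not known exactly. Their poses are not given: they have to be found in the camera images.
- card: Blank stiff label card, fixed upright: 6 mm thick (x), 60 mm high, bare from y -100 to +100 mm; free end at +y, to the robot's left; at y -100 to -140 a wooden end block 36 (x) by 40 by 70 mm high holds it. Origin on the surface, mid-thickness, middle of the bare length; front face (towards the robot) at x -3 mm.
- card_end (a point): Middle of the card's free end edge, 30 mm up: card y +100 mm; axes as the card's.
- batten: Loose wooden batten, 18 thick (x) by 160 long (y) by 36 mm high, 100 g, standing on its narrow long side in front of the card, its centre 50 to 85 mm before it, turned up to 0.15 rad. Origin under its centre; +x face looks at the card, +y end is near the card's free end. Flush, its centre is 12 mm before the card's mid-plane, its +y end some 5 to 20 mm short of the card's.
- batten_center (a point): Centre of the batten, 18 mm up; axes as the batten's.
- batten_free_end (a point): On the batten's card-side face (+x), at its +y end, 18 mm up; axes as the batten's.
- batten_block_end (a point): On the batten's card-side face (+x), at its -y end, 18 mm up; axes as the batten's.
- clip: Loose dark steel spring clip, 110 mm long, 28 mm high lying flat, 75 g: two mirrored levers on an upright pin; squeezing the handles opens the jaws. Starts shut, jaws roughly to the robot's right. Origin under the pin; shut, x runs to the jaw tips at 60 mm, handles splay back to x -46 mm, 60 mm wide. Frame of lever A (at +y): turns by half the opening as the handles close evenly.
- clip_pivot (a point): The pin, half-way up (14 mm); axes as the clip's.
- handle_a (a point): Lever A: on the outer flat of its handle, 10 mm from the end, half-way up. The two handle points are 53 mm apart and 37 mm behind the pin when shut; fully squeezed 24 mm apart and 44 mm behind, and the outer handle flats (38 long, 28 mm high) are then parallel.
- handle_b (a point): Lever B: the same point on the other handle (y -27 mm when shut).
- jaw_a (a point): Lever A: inner tip of its jaw, half-way up, 60 mm ahead of the pin. Each jaw has a 10 mm long inward lip at the tip (inside faces meet when shut) and behind it is hollowed by 12 mm as far as the pin.
- jaw_b (a point): Lever B: inner tip of its jaw. Fully open the tips are 45 mm apart and lie 56 mm ahead of the pin.
- clip_lever (a joint): Opening angle between the levers, 0 shut to 0.72 rad at the stop (fully open). A spring shuts it; at the handle points it takes about 5 N to start and 9 N to reach the stop, beyond which it is rigid.
- fondue_pot: Burgundy ceramic fondue pot, 176 mm across, 95 mm high, stub handle; origin under its centre. Leave alone.
- burner: Steel burner with snuffer lid, 100 mm across, 73 mm high; origin under its centre. Leave alone.
- bowls: Stack of three stoneware bowls, 116 mm across, 80 mm high; origin under its centre. Leave alone.
There are look-alikes about, which are no part of the job. What is shaped like the clip but yellow is not meant.

How it is judged:
By the outcome, as a careful person would: the job done as asked, in the order asked, and still so for the second after the job is handed in, while the arm keeps its last pose, push and grip.
It also fails if it takes over 51 s, if anything falls off the work surface, if the arm or the gripper's body presses on something with over 40 N, if the wrist force passes 120 N, or if a joint passes its speed limit or range.

## Working session

There is one attempt and no reset: what is moved stays moved. The work goes in short steps, each a Python script; the robot and the scene stay as the last script left them, time stands still between calls to the robot, and variables do not carry over. Pictures are saved under pics/ and viewed, at most 10 in all, crops included, and the job is handed in when it is done.

```bash
ls; mkdir -p pics; cat > h.py <<'E'
import numpy as np, cv2
from workcell import bot
def cam(n):
    c=bot.read_camera(n); c['R']=np.array(c['R']); c['t']=np.array(c['t']); return c
def ray(c,u,v):
    d=np.array([(u-c['cx'])/c['fx'],(v-c['cy'])/c['fy']]); s=d.copy()
    for _ in range(30): s=d/(1+c['k1']*(s@s))
    w=c['R'].T@np.array([s[0],s[1],1]); return -c['R'].T@c['t'],w
def at_z(c,u,v,z):
    o,w=ray(c,u,v); return o+w*(z-o[2])/w[2]
def proj(c,X):
    p=c['R']@np.array(X)+c['t']; s=p[:2]/p[2]; s=s*(1+c['k1']*(s@s))
    return np.array([c['fx']*s[0]+c['cx'],c['fy']*s[1]+c['cy']])
E
python3 - <<'E'
from h import *
import pickle
d={}
for n in ('scene','top'):
    c=cam(n); d[n]=c; cv2.imwrite(f'pics/{n}0.png',cv2.resize(c['pixels'],(800,600)) if n=='scene' else cv2.resize(c['pixels'],(800,600),interpolation=cv2.INTER_CUBIC))
    print(n,-c['R'].T@c['t'],c['R'][2],c['fx'],c['k1'])
pickle.dump(d,open('c0.pkl','wb'))
print(bot.current_clock(),bot.current_tool_rot())
E
```

```text
pics
scene [1.17815531 0.07154247 1.00288658] [-0.51443113 -0.01562233 -0.85738938] 403.86143315390063 0.008628916275236152
top [0.50697673 0.05196584 1.28646084] [ 8.38759796e-02  5.21615713e-07 -9.96476201e-01] 386.3928574542348 0.03403308074133113
0.1 [-3.10010670e+00 -4.98395733e-01 -1.14411386e-04]
```

View pics/top0.png

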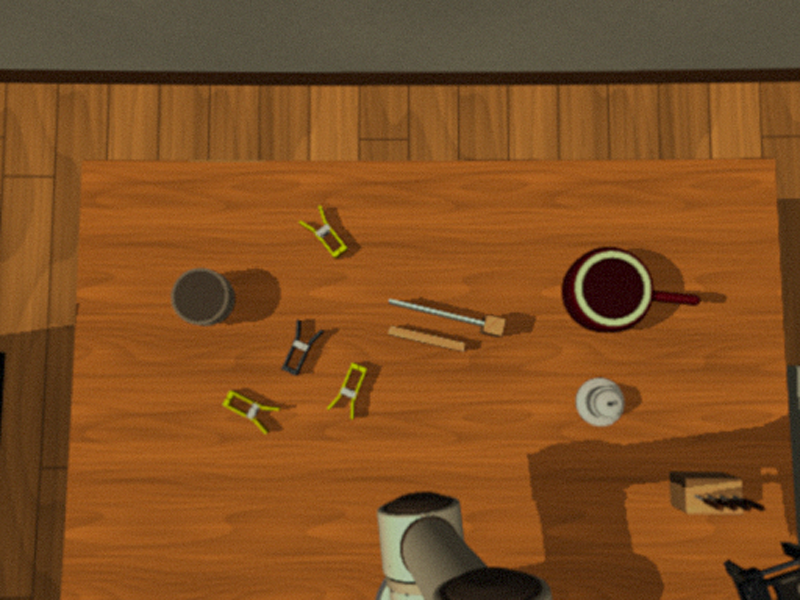

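View pics/scene0.png

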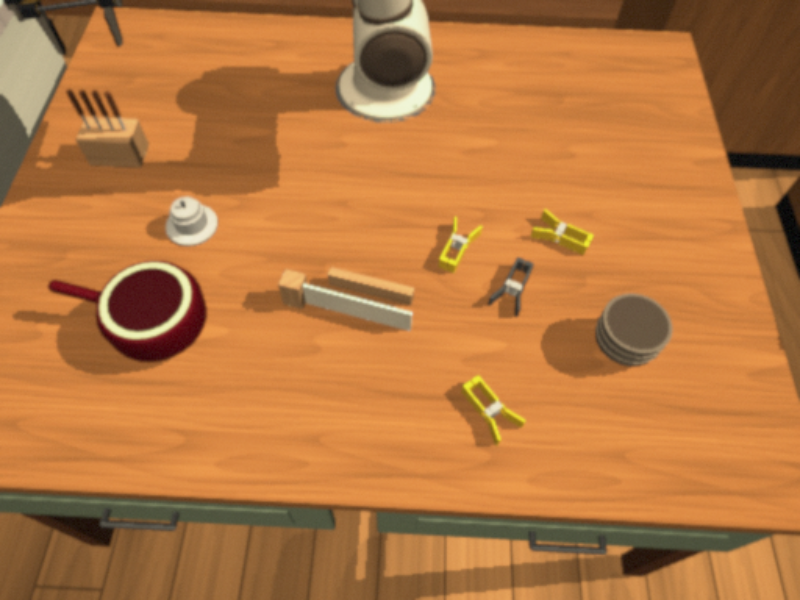

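The top view (800x600) shows the card's free end at (390,300) and its block at (495,325). The batten runs (390,330)-(465,348). The dark clip has its pin at (300,345), handles at (298,322) and (322,333), and jaws at (290,372). The scene view agrees. Next I'll compute rough positions and look from the wrist camera.

```bash
python3 - <<'E'
from h import *
import pickle
from scipy.spatial.transform import Rotation as R
d=pickle.load(open('c0.pkl','rb'));c=d['top']
for n,u,v,z in [('cardend',390,301,.06),('cardblk',482,323,.06),('bat+',390,331,.036),('bat-',465,347,.036),('pin',300,346,.028),('h1',298,322,.028),('h2',322,333,.028),('jaw',290,372,.028)]:
    print(n,at_z(c,u*.64,v*.64,z).round(4))
# wrist looks
c=cam('wrist'); T=R.from_rotvec(bot.current_tool_rot()).as_matrix()
p=-c['R'].T@c['t']; print('wristcam in tool',T.T@(p-bot.current_ee_pos()),T.T@c['R'][2],T.T@c['R'][0],c['fx'])
def down(yaw): # tool y axis at angle yaw from world y
    return (R.from_euler('z',yaw)*R.from_euler('x',np.pi)).as_rotvec()
for p in ([.46,.10,.33],[.46,.2,.33]):
  for yaw in (-.23,-.23+np.pi,1.3,1.3+np.pi,-.5,-.5+np.pi):
    print(p,yaw,np.round(bot.inverse_kinematics(p,down(yaw)),2) if bot.inverse_kinematics(p,down(yaw)) is not None else None)
E
```

```text
cardend [0.6324 0.0801 0.06  ]
cardblk [ 0.5871 -0.1071  0.06  ]
bat+ [0.5723 0.0806 0.036 ]
bat- [ 0.539  -0.0744  0.036 ]
pin [0.5419 0.2679 0.028 ]
h1 [0.5919 0.2728 0.028 ]
h2 [0.5689 0.2225 0.028 ]
jaw [0.4882 0.2879 0.028 ]
wristcam in tool [ 0.06941023  0.00117448 -0.16910481] [-2.48911720e-01 -6.91384107e-04  9.68525930e-01] [-2.44437476e-04  9.99999758e-01  6.51031188e-04] 287.4657544756938
[0.46, 0.1, 0.33] -0.23 [-0.04 -0.17  1.7   0.    1.61  1.76]
[0.46, 0.1, 0.33] 2.911592653589793 [-0.04 -0.17  1.7   0.    1.61 -1.38]
[0.46, 0.1, 0.33] 1.3 [-0.04 -0.17  1.7  -0.    1.61  0.23]
[0.46, 0.1, 0.33] 4.441592653589793 [-0.04 -0.17  1.7  -0.    1.61 -2.91]
[0.46, 0.1, 0.33] -0.5 [-0.04 -0.17  1.7   0.    1.61  2.03]
[0.46, 0.1, 0.33] 2.641592653589793 [-0.04 -0.17  1.7  -0.    1.61 -1.11]
[0.46, 0.2, 0.33] -0.23 [ 0.17 -0.09  1.62  0.    1.6   1.97]
[0.46, 0.2, 0.33] 2.911592653589793 [ 0.17 -0.09  1.62  0.    1.6  -1.17]
[0.46, 0.2, 0.33] 1.3 [ 0.17 -0.09  1.62 -0.    1.6   0.44]
[0.46, 0.2, 0.33] 4.441592653589793 [ 0.17 -0.09  1.62 -0.    1.6  -2.7 ]
[0.46, 0.2, 0.33] -0.5 [ 0.17 -0.09  1.62  0.    1.6   2.24]
[0.46, 0.2, 0.33] 2.641592653589793 [ 0.17 -0.09  1.62 -0.    1.6  -0.9 ]
```

```bash
cat >> h.py <<'E'
from scipy.spatial.transform import Rotation as Rot
def down(yaw): return (Rot.from_euler('z',yaw)*Rot.from_euler('x',np.pi)).as_rotvec()
E
python3 - <<'E'
from h import *
import pickle
bot.goto([.5,.12,.19],down(-.237)); bot.hold(.2)
c=cam('wrist'); pickle.dump(c,open('w1.pkl','wb'))
cv2.imwrite('pics/w1.png',cv2.resize(c['pixels'],(800,600),interpolation=cv2.INTER_CUBIC)); print(bot.current_clock(),bot.current_ee_pos())
E
```

```text
3.0167 [0.50009959 0.11966728 0.1899823 ]
```

View pics/w1.png

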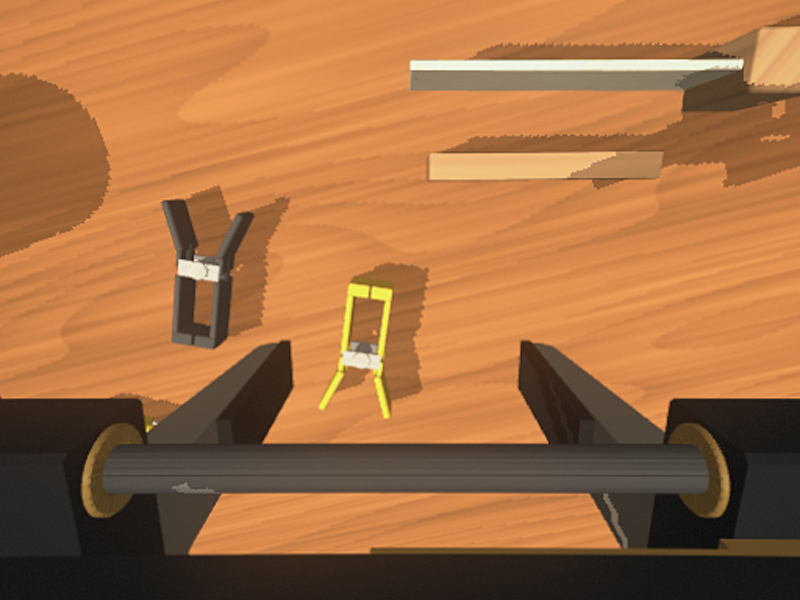

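The wrist view (800x600) shows the card top edge at (410,65)-(743,65) and the batten top from (428,153) to (663,178). The clip has handle ends at (174,201) and (245,212), pin at (200,268), and jaw tips near (194,342). The yellow clip lies between.

```bash
python3 - <<'E'
from h import *
import pickle
c=pickle.load(open('w1.pkl','rb'))
f=lambda u,v,z:at_z(c,(u+.5)*.64-.5,(v+.5)*.64-.5,z)[:2]
for n,u,v,z in [('card far end',410,61,.06),('card near end',410,70,.06),('card far blk',743,60,.06),('card near blk',743,70,.06),('card bot end',411,89,0),('b1',428,153,.036),('b2',663,152,.036),('b3',430,179,.036),('b4',660,180,.036),('b3 as0',430,180,.0),
 ('hL out',162,203,.028),('hL in',186,200,.028),('hR in',236,212,.028),('hR out',254,213,.028),('pin',200,266,.03),('jL',173,334,.028),('jR',216,336,.028),('jLb',173,345,.0),('jm',195,335,.028),('jmbot',195,346,.0)]:
    print(n,f(u,v,z).round(4))
E
```

```text
card far end [0.638 0.082]
card near end [0.6332 0.0832]
card far blk [ 0.5907 -0.1115]
card near blk [ 0.5851 -0.1113]
card bot end [0.6339 0.0816]
b1 [0.5855 0.0817]
b2 [ 0.5481 -0.0738]
b3 [0.5685 0.0841]
b4 [ 0.5301 -0.0701]
b3 as0 [0.5678 0.0823]
hL out [0.5974 0.2745]
hL in [0.5954 0.2571]
hR in [0.579  0.2251]
hR out [0.5753 0.2127]
pin [0.5479 0.263 ]
jL [0.5024 0.3026]
jR [0.493 0.271]
jLb [0.4877 0.323 ]
jm [0.4976 0.2864]
jmbot [0.4825 0.3054]
```

```bash
cat >> h.py <<'E'
TH=-.2406; EX=np.array([np.cos(TH),np.sin(TH)]); EY=np.array([-np.sin(TH),np.cos(TH)]); E=np.array([.6356,.0826]); C=E-.1*EY
def W(x,y,z): return list(C+x*EX+y*EY)+[z]
E
python3 - <<'E'
from h import *
import pickle
bot.goto(W(-.100,.0066,.09),down(TH)); bot.line_to(W(-.100,.0066,.012),max_speed=.15)
bot.line_to(W(-.040,.0066,.012),max_speed=.06)
f0=bot.current_contact_force(); print('f0',f0)
x=-.040
while x>-.05 and x<-.022:
    x+=.0015; bot.line_to(W(x,.0066,.012),max_speed=.03)
    f=np.array(bot.current_contact_force()); n=f[:2]@EX
    print(round(x,4),n.round(2),(np.array(bot.current_ee_pos())[:2]-C)@EX)
    if n<-5: break
bot.line_to(W(x-.02,.0066,.012),max_speed=.1)
bot.line_to(W(x-.07,.0066,.19),max_speed=.3); 
print(bot.current_clock())
c=cam('wrist'); pickle.dump(c,open('w2.pkl','wb'))
cv2.imwrite('pics/w2.png',cv2.resize(c['pixels'],(800,600),interpolation=cv2.INTER_CUBIC))
E
```

```text
f0 [-0.37901251  0.04505802 -0.05162536]
-0.0385 -0.81 -0.03871420817091415
-0.037 -0.22 -0.03695782697124193
-0.0355 0.49 -0.035282472421821316
-0.034 -0.13 -0.03378416908359211
-0.0325 -0.19 -0.03231589178345088
-0.031 -0.35 -0.0308729724874954
-0.0295 -5.45 -0.030508839063615633
8.3333
```

View pics/w2.png

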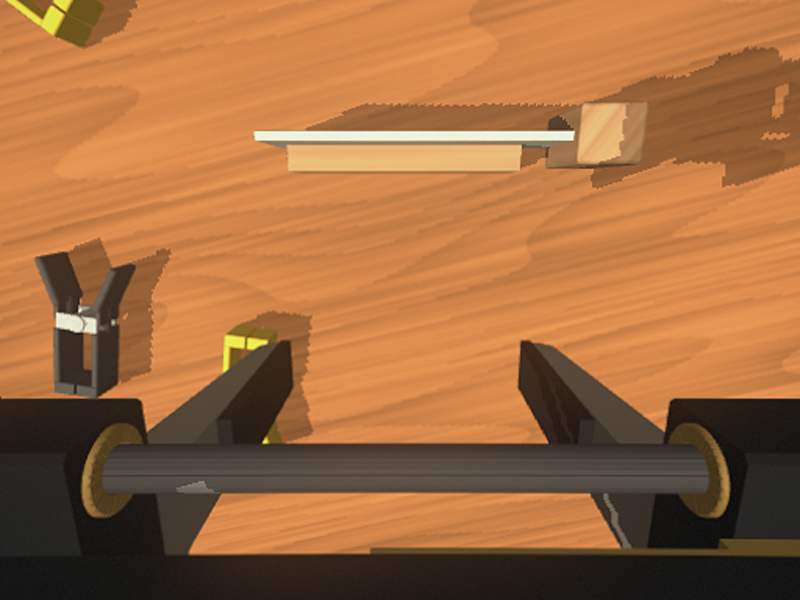

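The batten is flush along the card. Its front edge is at row 171, columns 288-521, and the card's free end is at (254,135). Next is a close look at the clip.

```bash
python3 - <<'E'
from h import *
import pickle
c=pickle.load(open('w2.pkl','rb'))
f=lambda u,v,z:at_z(c,(u+.5)*.64-.5,(v+.5)*.64-.5,z)[:2]
for n,u,v,z in [('card end far',254,130,.06),('card end near',254,140,.06),('card blk',575,140,.06),('bat free',289,171,.036),('bat blk',521,171,.036)]:
    p=f(u,v,z)-C; print(n,(p@EX).round(4),(p@EY).round(4))
h=np.radians(157.); p=np.array([.545,.263])+.09*np.array([np.cos(h),np.sin(h)])
bot.goto([*p,.11],down(h-np.pi)); bot.hold(.2)
c=cam('wrist'); pickle.dump(c,open('w3.pkl','wb'))
cv2.imwrite('pics/w3.png',cv2.resize(c['pixels'],(800,600),interpolation=cv2.INTER_CUBIC)); print(bot.current_clock())
E
```

```text
card end far 0.0036 0.0992
card end near -0.0022 0.0997
card blk -0.0024 -0.1007
bat free -0.02 0.0851
bat blk -0.0201 -0.0742
9.775
```

View pics/w3.png

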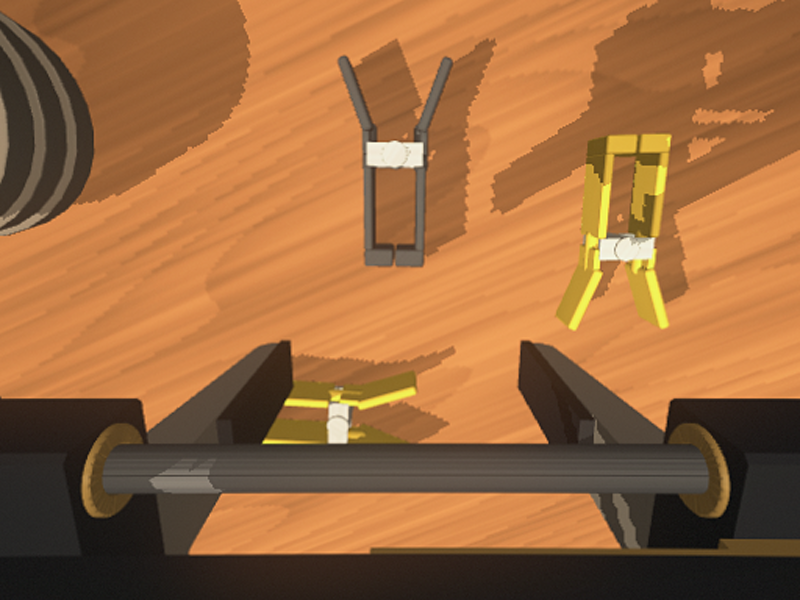

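The close view shows the clip almost square to the tool: handle outer ends at (339,58) and (452,58), pin at (395,154), jaw tips at (395,266). The space around the handles is free.

```bash
python3 - <<'E'
from h import *
import pickle
c=pickle.load(open('w3.pkl','rb'))
f=lambda u,v,z:at_z(c,(u+.5)*.64-.5,(v+.5)*.64-.5,z)[:2]
P={n:f(u,v,.028) for n,u,v in [('hl',339,58),('hr',452,58),('pin',395,154),('jt',395,266),('jl',364,265),('jr',424,265)]}
P['pin']=f(395,154,.031)
hm=(P['hl']+P['hr'])/2; d=P['jt']-hm
print({k:v.round(4) for k,v in P.items()}); print('len',np.linalg.norm(d),'width',np.linalg.norm(P['hl']-P['hr']),'head',np.degrees(np.arctan2(d[1],d[0])),'hperp',np.degrees(np.arctan2(*(P['hl']-P['hr'])[::-1])), 'pin-jaw',np.linalg.norm(P['pin']-P['jt']))
u=d/np.linalg.norm(d)
h=np.arctan2(u[1],u[0]); pin=P['jt']-.06*u; print(pin, hm+.046*u)
for dd in (.040,.044): print(np.round(bot.inverse_kinematics([*(pin-dd*u),.003],down(h-np.pi)),3))
# final
fh=np.arctan2(-EY[1],-EY[0]); 
for y in (.16,):
    for yaw in (fh-np.pi,fh-np.pi+2*np.pi): print(fh,yaw,bot.inverse_kinematics(W(-.009,y,.01),down(yaw)))
E
```

```text
{'hl': array([0.598, 0.275]), 'hr': array([0.5755, 0.2224]), 'pin': array([0.5444, 0.2673]), 'jt': array([0.4892, 0.2913]), 'jl': array([0.4966, 0.3072]), 'jr': array([0.4833, 0.276 ])}
len 0.10640781803306994 width 0.057172524269149885 head 156.42271887064345 hperp 66.90091831756604 pin-jaw 0.06014679058636783
[0.54420487 0.26730045] [0.54457865 0.26713733]
[0.218 0.539 1.563 0.    1.04  2.2  ]
[0.214 0.545 1.554 0.    1.043 2.196]
-1.8113963267948967 -4.95298898038469 [ 3.59178966e-02  5.80870980e-01  1.48444162e+00 -4.44089210e-16
  1.07628006e+00  2.76517897e-01]
-1.8113963267948967 1.330196326794896 [0.0359179  0.58087098 1.48444162 0.         1.07628006 0.2765179 ]
```

```bash
python3 - <<'E'
from h import *
import pickle
h=np.radians(156.6); u=np.array([np.cos(h),np.sin(h)]); pin=np.array([.5443,.2672]); g=pin-.042*u; r=down(h-np.pi)
bot.goto([*g,.07],r); bot.line_to([*g,.002],max_speed=.12)
print('f',bot.current_contact_force(),bot.current_ee_pos())
bot.set_gripper(.5,25); print(bot.current_opening(),bot.current_grip_force())
bot.set_gripper(.0,25); bot.hold(.3); print(bot.current_opening()*92,bot.current_grip_force())
bot.line_to([*g,.08],max_speed=.1)
print(bot.current_opening()*92,bot.current_grip_force(),bot.current_contact_force(),bot.current_clock())
c=cam('wrist'); pickle.dump(c,open('w4.pkl','wb'))
cv2.imwrite('pics/w4.png',cv2.resize(c['pixels'],(800,600),interpolation=cv2.INTER_CUBIC))
c=cam('scene'); pickle.dump(c,open('s4.pkl','wb'))
cv2.imwrite('pics/s4.png',cv2.resize(c['pixels'][90:270,200:440],(800,600),interpolation=cv2.INTER_CUBIC))
E
```

```text
f [ 0.53266035 -0.1001633   0.9627355 ] [0.58267569 0.25092935 0.00212021]
0.5004630582359801 5.906361965462565
23.598378970758958 24.8477241396904
23.620854558304963 24.847737550735474 [-0.76926651  0.107081   -1.31404663] 13.5917
```

View pics/w4.png

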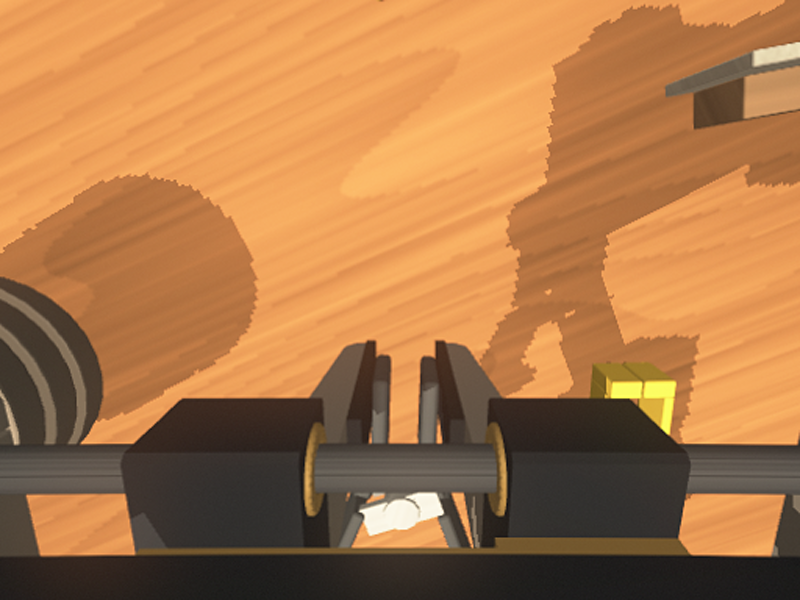

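View pics/s4.png

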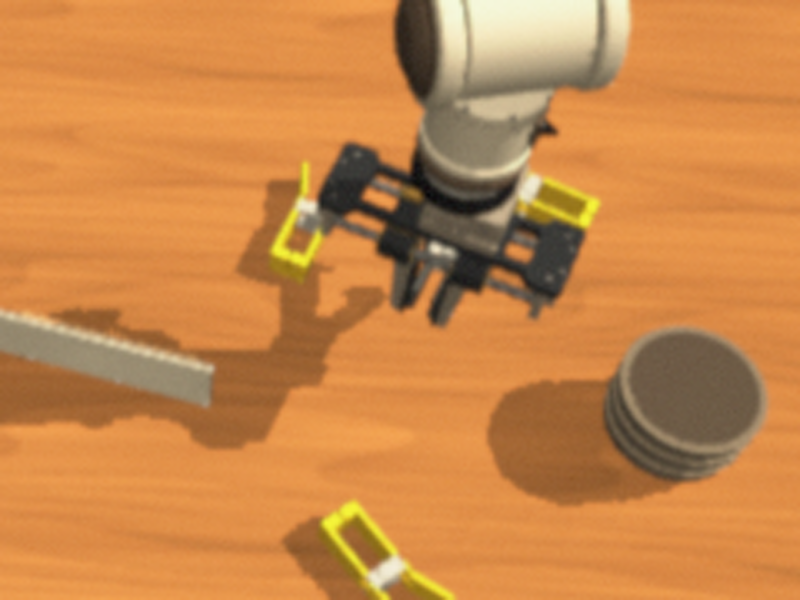

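Handles fully squeezed (23.6 mm) and the clip is lifted, with its pin cap at (402,513). Now I'll locate the pin in the tool frame and check clearance to the yellow clip beyond.

```bash
python3 - <<'E'
from h import *
import pickle
c=pickle.load(open('w4.pkl','rb'))
h=np.radians(156.6); u=np.array([np.cos(h),np.sin(h)]); n=np.array([-u[1],u[0]])
g=np.array(bot.current_ee_pos())
q=at_z(c,402.5*.64-.5,513.5*.64-.5,g[2]-.002+.031)[:2]-g[:2]
print('pin ahead',q@u,'side(+y clip)',q@n)
t=pickle.load(open('c0.pkl','rb'))['top']
for a in [(345,250),(335,258),(303,222)]:
    p=at_z(t,a[0]*.64,a[1]*.64,.028)[:2]-C; print('decoy card xy',p@EX,p@EY)
# lateral: mid between the handle tops (visible ends) 
for a in [(383,356),(428,356)]:
    q=at_z(c,a[0]*.64,a[1]*.64,g[2]-.002+.028)[:2]-g[:2]; print('handle',q@u,q@n)
E
```

```text
pin ahead 0.045724341987672244 side(+y clip) -0.00023081535989609783
decoy card xy 0.08299598725590177 0.21623055795814083
decoy card xy 0.06147174199827281 0.23251906348337018
decoy card xy 0.12000468347354959 0.3170313874096014
handle -0.014282623840395104 -0.006503663431791924
handle -0.014273630045013197 0.008815635469904616
```

```bash
python3 - <<'E'
from h import *
import pickle
yaw=np.arctan2(-EY[1],-EY[0])+np.pi
bot.goto(W(-.009,.2217,.10),down(yaw)); bot.line_to(W(-.009,.2217,.008),max_speed=.12); bot.hold(.2)
print(bot.current_opening()*92,bot.current_grip_force(),bot.current_contact_force(),bot.current_clock())
g=np.array(bot.current_ee_pos()); print(g,(g[:2]-C)@EX,(g[:2]-C)@EY)
s=cam('scene'); w=cam('wrist'); t=cam('top')
pickle.dump((s,w,t),open('p5.pkl','wb'))
a=cv2.resize(s['pixels'][130:250,200:360],(400,300),interpolation=cv2.INTER_CUBIC)
b=cv2.resize(t['pixels'][150:270,170:330],(400,300),interpolation=cv2.INTER_CUBIC)
d=cv2.resize(w['pixels'],(400,300))
cv2.imwrite('pics/m5.png',np.vstack([np.hstack([a,b]),np.hstack([d,d*0])]))
E
```

```text
23.38128902894545 24.847793877124786 [ 0.81203982  0.14207485 -0.45972514] 16.4167
[0.65664631 0.20302758 0.0091425 ] -0.008256054050656388 0.22197371097229168
```

View pics/m5.png

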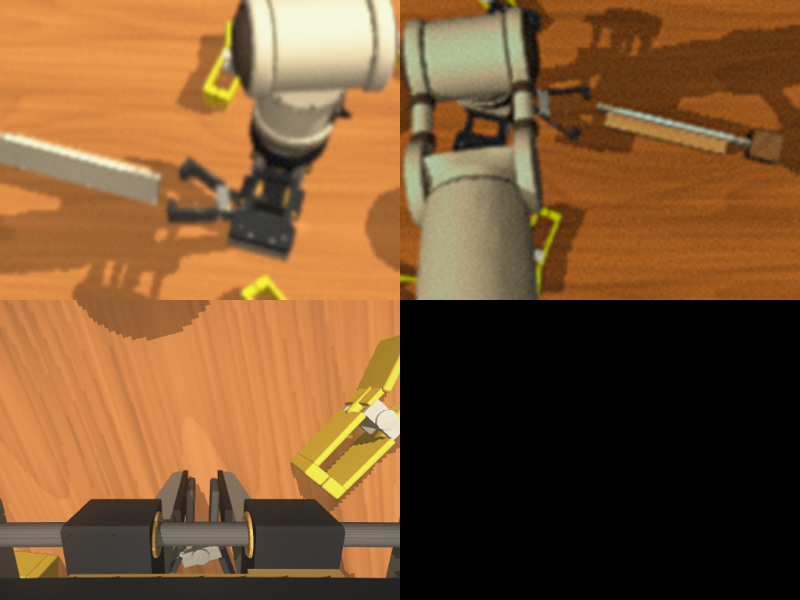

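The top panel shows the gaping jaws ending at (588,92) and (577,133), with the card end at (600,106) between them. The scene panel agrees. I'll check these numerically.

```bash
python3 - <<'E'
from h import *
import pickle
s,w,t=pickle.load(open('p5.pkl','rb'))
a=lambda c,u,v,ox,oy,z:(lambda p:((p@EX).round(4),(p@EY).round(4)))(at_z(c,ox+u/2.5,oy+v/2.5,z)[:2]-C)
print('top',a(t,188,92,170,150,.034),a(t,177,133,170,150,.034),'card end',a(t,200,106,170,150,.06))
print('scn',a(s,185,165,200,130,.034),a(s,172,213,200,130,.034),'card end',a(s,157,177,200,130,.06))
# predicted pix of inner tip points (top surface)
for x in (.0135,-.0315):
    p=W(x,.12,.035); print('pred top',(proj(t,p)-[170,150])*2.5,'scene',(proj(s,p)-[200,130])*2.5)
E
```

```text
top (np.float64(0.0151), np.float64(0.1165)) (np.float64(-0.0403), np.float64(0.1176)) card end (np.float64(-0.0015), np.float64(0.0957))
scn (np.float64(-0.0361), np.float64(0.1212)) (np.float64(0.0263), np.float64(0.1235)) card end (np.float64(0.0024), np.float64(0.0989))
pred top [185.0795061   92.48450783] scene [172.09142913 201.79803546]
pred top [176.78383628 125.91256779] scene [182.94498037 167.67957202]
```

```bash
python3 - <<'E'
from h import *
import pickle
for y in (.205,.19,.175,.1617):
    bot.line_to(W(-.0093,y,.0065),max_speed=.05); print(y,np.round(bot.current_contact_force(),2))
bot.hold(.5)
g=np.array(bot.current_ee_pos()); print(g,(g[:2]-C)@EX,(g[:2]-C)@EY,bot.current_opening()*92,bot.current_contact_force(),bot.current_clock())
s=cam('scene'); t=cam('top')
pickle.dump((s,t),open('p6.pkl','wb'))
a=cv2.resize(s['pixels'][150:220,200:290],(400,311),interpolation=cv2.INTER_CUBIC)
b=cv2.resize(t['pixels'][160:230,200:290],(400,311),interpolation=cv2.INTER_CUBIC)
cv2.imwrite('pics/m6.png',np.hstack([a,b]))
E
```

```text
0.205 [-0.37  0.66  0.05]
0.19 [-0.11  0.14 -0.58]
0.175 [ 0.13  0.49 -0.79]
0.1617 [-0.54  0.82 -0.12]
[0.64127104 0.14478883 0.00648954] -0.009311006485252675 0.16174882156128603 23.119417975426433 [ 0.5605085  -0.18994987 -0.46278091] 18.8667
```

View pics/m6.png

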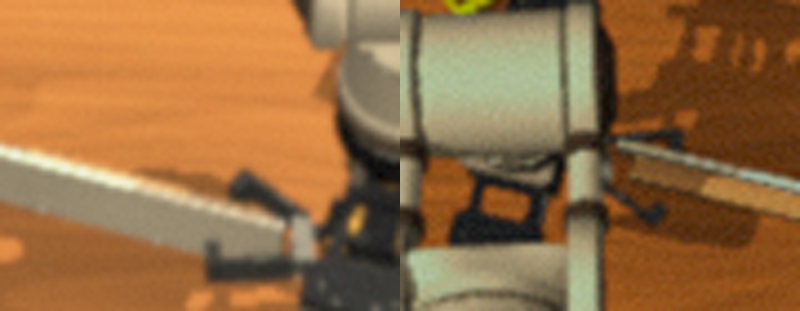

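The jaws straddle the card and batten. The rear tip is at (680,135) behind the card line and the front tip at (655,212) clear of the batten, with no contact force, so I'm handing in.

```bash
python3 -c "
from workcell import bot
print(bot.current_opening()*92,bot.current_ee_pos()); print(bot.job_done())"
```

```text
23.270106391179365 [0.64129344 0.14480232 0.00650583]
the job is handed in; nothing more can be done
None
```

I pushed the batten flush against the card and handed the job in at about 19 s, with the clip held wide open and level around the free ends. It is off the surface, and the pictures and force readings showed no contact with card or batten; no verdict came back.

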